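# Seat the hinge-drilling jig on its hidden pin and hold it down

## Robot

A 6-joint arm with a two-finger parallel gripper is mounted at the origin on the work surface. World frame = base frame: x ahead of the robot, y to its left, z up, the work surface at z = 0. Lengths are in m, angles in rad, forces in N, time in s.
With the tool pointing down it reaches from about 0.35 to 0.775 m from the base axis. Payload 7.3 kg.
Tool frame: the origin (TCP) lies between the finger pads, 19 mm behind the fingertips; this is the grasp point; z points along the fingers, x is the direction in which the jaws open and shut, and the axes are right-handed (so a half turn about z gives the same grasp; the last joint's range is limited). The gripper opens to 92 mm and grips with 3 to 60 N. Pads are 19 mm wide; open, the fingers measure 130 mm over their backs; the gripper's body (75 mm by 190 mm) begins 47 mm behind the grasp point.
Start: joints at [-1.422, 0.342, 1.524, -0, 1.275, -0.146], TCP at [0.153, -0.502, 0.246] pointing down, gripper open.
Joint ranges: [-2.53, 2.53], [-0.77, 2.02], [0.04, 2.7], [-1, 4.14], [0.28, 2.66], [-3.11, 3.11]. Speed limits (rad/s): [2.57, 2.57, 3.14, 3.14, 3.14, 3.14].

## Interface

Orientations are given as [roll, pitch, yaw] about the fixed x, y, z axes, in that order (R = Rz(yaw) Ry(pitch) Rx(roll)).
In Python, from cell import robot, read_camera, nets gives the robot as it stands. The module is installed in compiled form; this text tells all that it offers.
- The arm moves only by the tool carry_out, never from a script. Its arguments are lists of equal length, an entry for each row: "translation": the shift along the tool's x, y, z in m, a list of three; "turn": the turn, a rotation vector about the tool's x, y, z in rad, a list of three; "gripper": the gripper's target within -1 to 1 (shut at 1, half-way at 0, fully open at -1). A call has 1 to 10 rows; each row shifts and turns the commanded pose from where the row before left it, along the tool's axes as they then stand; what a row does not reach is not made up. A row lasts 1/10 s, in which the tool goes at most 50 mm and 8.59 degrees, less where a joint would pass 70% of its speed; a pose out of reach is approached as far as the arm can. A call with a gripper value outside its range is refused whole. The fingers move at their own pace and stop on an object; "squeeze" is the grip in N (left out, the last holds). Time passes only in rows, so rows that do not move let the fingers close. It gives the time, the measured TCP pose, the force and the opening at its end, in the units of the state.
- robot.observe(): the state, without advancing time (a new reading comes with each control period).
- read_camera(name): name is "scene" or "side" or "wrist"; returns a dict with "img" (420x560x3 uint8, red, green, blue), "fx", "fy", "cx", "cy" (pixels), "world_from_camera" (4x4, takes a point from camera to world coordinates). Camera axes: x right, y down, z forward; pixel columns grow to the right and rows downward; lengths in m; the calibration is good to about 2 mm. The wrist camera is an equidistant fisheye: a pixel r from the principal point sees the ray r / f radians off the axis. A picture is of the moment at which its call begins. There is no depth.
- robot.hand_in(): hands the job in, once; it reports no verdict.
Trained networks look in a picture, given as the dict that the camera call returned (one of the last four; its "shot" number tells which), for a name from the list of things; names that differ only in an ending like _2 or _b are one class to them, and where a whole thing is asked for, a point or a joint stands for the part that bears it (a point fixed in the world has none). Each returns a list of dicts, best first, with "score" (0 to 1); they miss things now and then, are a little off and sometimes report something else, mostly with a low value. They report only what shows in the picture. A call takes as long as a camera call. They do not tell look-alikes from the thing itself.
- nets.regions_of(picture, name): "region" (420x560 bool, what is visible of it) and "pixel" ([column, row] in pixels, amid what is visible of it).
- nets.tip_of(picture, name): "pixel" ([column, row] in pixels: a listed point, or the origin of a listed thing).
The state is a dict: "time": time; "qpos": joint angles; "qvel": joint speeds; "joint_efforts": joint torques, N m; "tool_pos": TCP position; "tool_rot": TCP orientation; "contact_force": force on the tool from outside, world axes, zero at the start; "torque": the same for the moment, N m; "opening": finger opening in m.
Only numpy, scipy, OpenCV 4.12 (cv2) and the standard library are available. Lean on these libraries where they do the work, as an engineer would, in place of code of your own. Each camera call takes 0.05 s, during which the arm holds its last target. There are 200 camera calls.

## Task

The second hinge of this prop panel has to be drilled: take the wooden saddle-shaped drilling jig by its grip block and set it astride the batten a few centimetres to one side of the steel locating pin, with one half of its plate resting on the pin. Slide it along the batten until its blind hole drops over the pin, then press it down flat on the batten. Leave everything else where it is, and finish while still holding the grip block and pressing the jig down firmly, about as hard as a one- to two-kilogram weight, as if a colleague were about to drill.

Things in the scene. Friction and masses are not known exactly. Their poses are not given: they have to be found in the camera images.
- jig: Wooden drilling jig, 0.3 kg: upturned-U saddle 67 wide (x), 120 long (y), 27 mm high plus grip block; two 9 mm cheeks 49 mm apart inside, lower inner edges flared, run along y. Four 4 mm high steel bushes on top, 45 mm from the middle. Stands upright on its cheeks left or right of the panel (sanding block at the other). Same both ways round. Origin: centre, at the cheeks' feet.
- jig_hole (a point): Mouth of the jig's locating hole: 13 mm across, 9 mm deep, blind, opening downward in the middle of the underside of its top plate (plate 9 mm thick), 18 mm above the jig's origin. Axes as the jig's. When home it is 36 mm above the table; riding on the pin's top, 43 mm.
- jig_grip (a point): Inside the jig's dark wooden grip block, 50 mm above the jig's origin and 23 mm above the plate. The block is 26 mm wide (jig x), 50 mm long (jig y), from 27 to 69 mm above the jig's origin, in the middle of the plate. A good TCP place, tool down, fingers closing along jig x.
- panel: D-shaped lime-painted plywood prop panel, 12 mm thick, about 420 (y) x 280 mm (x), screwed to the table: it does not move. A batten runs along its straight edge, the edge nearest the robot. A latch block with a pull, up to 60 mm above the table, is 210 mm from the batten. Origin: on the table under the middle of the batten. x points from the batten to the round side, y along the batten, z up.
- batten (a point): Middle of the top of the panel's bare wooden batten, 36 mm above the table; axes as the panel's. The batten is 45 mm wide (x), 380 mm long (y), 24 mm high above the panel. A hinge leaf, up to 8 mm high, is already fitted on its top from y = -120 to -180 mm: keep the jig off it.
- pin: Rigid steel locating pin, 10 mm across, 7 mm high, domed, on the centre line of the batten's top at y = -10 to +70 mm; it does not sink. The jig hides it. A jig astride the batten with the pin under its plate but not in the hole rides 7 mm above the batten on the pin's top; set down clear of the pin it would run against the pin's side. Origin: foot of the pin, level with the batten's top.
- sander: hand sanding block (bystander): rubber sole 66 x 120 mm with a cork pad and a round lying wooden handle 28 mm thick; origin under its centre
- bottle_tan: tan craft-paint bottle (bystander), 36 mm across, 98 mm tall, white cap, standing on the panel; origin under its centre
- bottle_green: green craft-paint bottle (bystander), 36 mm across, 98 mm tall, white cap, standing on the table; origin under its centre
- palette: flat black paint palette (bystander), 100 x 150 x 4 mm with two round holes, lying on the panel; origin under its centre
- spare_hinge: open steel butt hinge (bystander), 60 x 60 mm, up to 9 mm high, lying on the panel; origin under its centre
- screwdriver: screwdriver (bystander) lying on the table beyond the panel, handle towards the robot; origin under its middle
- screw_tub: grey open tub of screws (bystander), 70 x 90 x 35 mm, on the table; origin under its centre
- tape: grey tape measure (bystander), 65 x 35 x 60 mm, on the table; origin under its centre
Things that resemble listed ones, but are neither listed nor needed, are in the scene too. What is shaped like the jig but green or purple is not meant.

How it is judged:
On the way, in this order (a step that is already met when the one before it is completed fails the run):
1. the jig is astride the batten (hole within 5 mm of its centre line, no more than 12 mm above its top) with its hole 12 to 60 mm to one side of the pin (x of jig_hole in the frame of panel between -0.005 and 0.005 m and z of jig_hole in the frame of panel below 0.048 m and angle between the y axis of jig and the y axis of panel, either way round below 0.1 rad and angle between jig's own z axis and vertical below 0.15 rad and horizontal distance between jig_hole and pin between 0.012 and 0.06 m), for 0.1 s.
2. the jig has dropped over the pin and lies flat on the batten (horizontal distance between jig_hole and pin below 0.0035 m and z of jig_hole in the frame of panel below 0.038 m and angle between the y axis of jig and the y axis of panel, either way round below 0.06 rad and angle between jig's own z axis and vertical below 0.04 rad), for 0.1 s.
At the end, for the whole second after the job is handed in: The jig's hole is over the pin (within 3.5 mm) and the plate flat on the batten (within 2 mm of fully home, tilt under 0.04 rad, in line with the batten within 0.06 rad); the fingers still hold the jig (over 3 N) and it is pressed on the panel with 8 to 45 N, at rest (all of step 2 and contact force between jig and panel between 8 and 45 N and contact force between the fingers and jig above 3 N and linear speed of jig below 0.01 m/s); the arm keeps its last pose, push and grip.
It fails at once if one of the other things (sanding block, bottles, palette, spare hinge, screwdriver, tub, tape) is pushed more than 25 mm (distance of any of sander, bottle_tan, bottle_green, palette, spare_hinge, screwdriver, screw_tub, tape from where it was at the start of the episode above 0.025 m).
It also fails if it takes over 48 s, if anything falls off the work surface, if the arm or the gripper's body presses on something with over 40 N, if the wrist force passes 120 N, or if a joint passes its speed limit or range.

## Working session

There is one attempt and no reset: what is moved stays moved. The work goes in short steps, Python scripts to look and compute and a tool call to move; the robot and the scene stay as the last step left them, time stands still between calls to the robot, and variables do not carry over. Pictures are saved under pics/ and viewed, about 8 in all and at most 12, crops included, and the job is handed in when it is done.

Besides the shell and the picture viewer there is one more tool, called after ">>>" as name(argument=value, ...) on one line, values as JSON. carry_out: Moves the arm, as the interface text tells. Its arguments: {"type":"object","properties":{"translation":{"type":"array","items":{"type":"array","items":{"type":"number"}}},"turn":{"type":"array","items":{"type":"array","items":{"type":"number"}}},"gripper":{"type":"array","items":{"type":"number"}},"squeeze":{"type":"number"}},"required":["translation","turn","gripper"]}

```bash
mkdir -p pics
cat > h.py <<'E'
import numpy as np, cv2
from cell import robot, read_camera, nets
def ray(p,px):
    T=np.array(p["world_from_camera"]);u=(px[0]-p["cx"])/p["fx"];v=(px[1]-p["cy"])/p["fy"]
    return T[:3,3],T[:3,:3]@np.array([u,v,1.])
def fray(p,px):
    T=np.array(p["world_from_camera"]);u=(px[0]-p["cx"])/p["fx"];v=(px[1]-p["cy"])/p["fy"]
    r=np.hypot(u,v);s=np.sin(r)/max(r,1e-9)
    return T[:3,3],T[:3,:3]@np.array([u*s,v*s,np.cos(r)])
def onz(p,px,z,fish=False):
    o,d=(fray if fish else ray)(p,px);return o+d*(z-o[2])/d[2]
def proj(p,X,fish=False):
    T=np.array(p["world_from_camera"]);c=T[:3,:3].T@(np.array(X)-T[:3,3])
    if fish:
        n=np.hypot(c[0],c[1]);r=np.arctan2(n,c[2]);k=r/max(n,1e-9);return np.array([p["cx"]+p["fx"]*c[0]*k,p["cy"]+p["fy"]*c[1]*k])
    return np.array([p["cx"]+p["fx"]*c[0]/c[2],p["cy"]+p["fy"]*c[1]/c[2]])
def save(p,n): cv2.imwrite("pics/"+n+".png",p["img"][:,:,::-1])
E
python3 - <<'E'
from h import *
print(robot.observe())
for c in ("scene","side"):
    p=read_camera(c);save(p,c+"0");print(c,p["fx"],np.round(p["world_from_camera"],3).tolist())
    for n in ("jig","jig_grip","jig_hole","panel","batten","pin","sander"):
        print(n,[(np.round(r["pixel"]).tolist(),round(r["score"],2)) for r in nets.tip_of(p,n)[:4]],end=" ")
        print([(np.round(r["pixel"]).tolist(),round(r["score"],2),int(r["region"].sum())) for r in nets.regions_of(p,n)[:4]])
a=[cv2.imread(f"pics/{c}0.png") for c in("scene","side")]
E
```

```text
{'time': 0.0, 'qpos': array([-1.42201184e+00,  3.42723591e-01,  1.52504053e+00,  1.60451642e-05,
        1.27539296e+00, -1.45971705e-01]), 'qvel': array([-0.0006416 , -0.00055768,  0.00136071,  0.0003681 , -0.00030806,
        0.00041854]), 'joint_efforts': array([ 1.41525859e-03, -4.31232297e+01, -2.44225538e+01,  7.18342862e-02,
        5.59650629e-02, -1.44923843e-04]), 'tool_pos': array([ 0.15249792, -0.50195933,  0.24483629]), 'tool_rot': array([-3.14134992e+00,  1.54556350e-03, -1.27604463e+00]), 'contact_force': array([-0.38548494,  0.04401929,  0.0309197 ]), 'torque': array([ 0.00314541, -0.03326212, -0.02649137]), 'opening': 0.091865285646996}
scene 543.3876397542197 [[-0.056, 0.839, -0.542, 1.316], [0.998, 0.049, -0.028, 0.003], [0.003, -0.542, -0.84, 1.312], [0.0, 0.0, 0.0, 1.0]]
jig [([399.0, 195.0], 0.96), ([253.0, 174.0], 0.94), ([382.0, 152.0], 0.78), ([340.0, 191.0], 0.63)] [([403.0, 193.0], 0.9, 1007), ([340.0, 188.0], 0.77, 925), ([383.0, 150.0], 0.63, 948), ([252.0, 169.0], 0.55, 931)]
jig_grip [([254.0, 164.0], 0.96), ([342.0, 184.0], 0.9), ([401.0, 189.0], 0.79)
[... 1077 characters left out ...]
], 0.96), ([360.0, 212.0], 0.83), ([285.0, 267.0], 0.73), ([258.0, 208.0], 0.69)] [([286.0, 277.0], 0.81, 1698), ([308.0, 356.0], 0.75, 2554), ([232.0, 331.0], 0.71, 2161), ([355.0, 219.0], 0.58, 873)]
jig_hole [([284.0, 275.0], 0.91), ([360.0, 221.0], 0.9), ([307.0, 356.0], 0.81), ([233.0, 334.0], 0.59)] [([308.0, 357.0], 0.9, 2446), ([285.0, 278.0], 0.86, 1803), ([232.0, 332.0], 0.8, 2119), ([355.0, 217.0], 0.56, 860)]
panel [([257.0, 210.0], 0.8)] [([227.0, 206.0], 0.67, 7153)]
batten [([256.0, 196.0], 0.62), ([122.0, 270.0], 0.25)] [([226.0, 206.0], 0.96, 6959)]
pin [] [([226.0, 204.0], 0.38, 7232)]
sander [([368.0, 178.0], 0.7)] [([367.0, 176.0], 0.67, 742), ([125.0, 256.0], 0.38, 278)]
```

View pics/scene0.png

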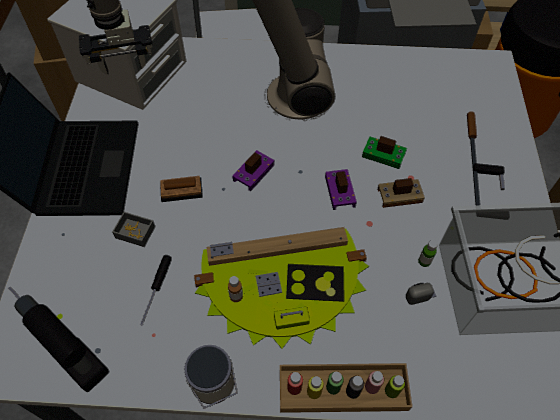

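View pics/side0.png

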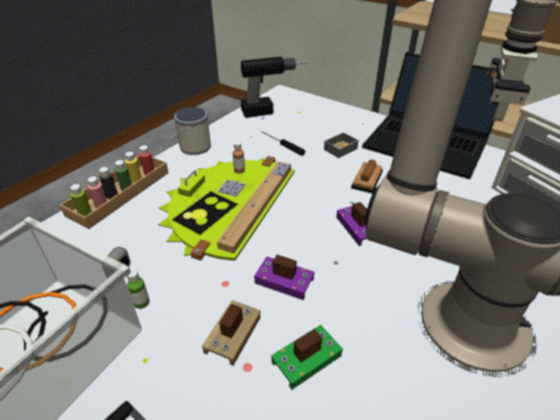

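The pictures show four saddle shapes: green at scene (383,150), purple at (340,189) and (253,169), and bare wood at (402,192). The bare-wood one is also at side (232,331). It is the only one matching "wooden", so I choose it. The sander is at (181,188). The batten runs from (208,252) to (347,237), with the hinge leaf at its left end.

Run:
```python
from h import *
p=read_camera("scene");q=read_camera("side")
def crop(p,x0,y0,x1,y1,s): return cv2.resize(p["img"][y0:y1,x0:x1,::-1],None,fx=s,fy=s,interpolation=cv2.INTER_CUBIC)
a=crop(p,200,220,360,270,5);b=crop(p,370,165,450,215,5);c=crop(q,190,290,270,365,5)
c=c[:250*1+125][:,:400]; b=cv2.copyMakeBorder(b,0,c.shape[0]-b.shape[0],0,0,cv2.BORDER_CONSTANT)
cv2.imwrite("pics/c1.png",np.vstack([a[:225],np.hstack([b,c])]))
# stereo triangulation
def tri(a,b):
    A=[];r=[]
    for o,d in (ray(p,a),ray(q,b)):
        d=d/np.linalg.norm(d);M=np.eye(3)-np.outer(d,d);A.append(M);r.append(M@o)
    return np.linalg.lstsq(np.vstack(A),np.hstack(r),rcond=None)[0]
print("grip tri",tri((401,188),(232,322)))
print(onz(p,(403,193),.027),onz(q,(232,332),.027))
def big(p,n,pt):
    for r in nets.regions_of(p,n)+nets.regions_of(p,n):
        if np.hypot(*(np.array(r["pixel"])-pt))<15: return r["region"]
for pp,pt in((p,(403,192)),(q,(232,332))):
    m=big(pp,"jig",pt)
    if m is None: print("none");continue
    ys,xs=np.nonzero(m); P=np.array([onz(pp,(x,y),.027)[:2] for x,y in zip(xs,ys)])
    r=cv2.minAreaRect((P*1000).astype(np.float32));print(r,P.mean(0))
```

```text
grip tri [0.39104002 0.30663035 0.04060198]
[0.39922764 0.31530163 0.027     ] [0.38255947 0.3166537  0.027     ]
((394.5145568847656, 310.26171875), (89.96815490722656, 130.33273315429688), 13.56667423248291) [0.39500584 0.3105798 ]
((383.6233215332031, 313.2386169433594), (76.37234497070312, 134.6748046875), 12.088008880615234) [0.3829807  0.31442851]
```

View pics/c1.png

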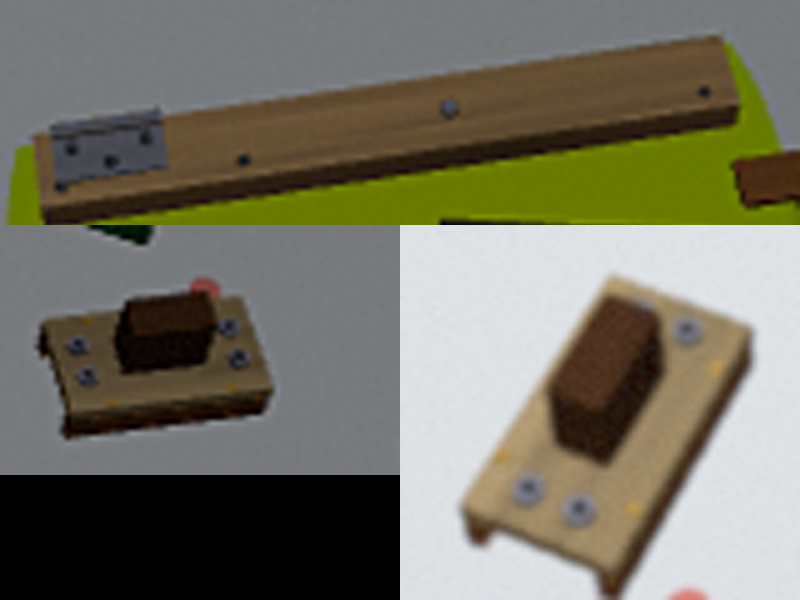

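Run:
```python
from h import *
p=read_camera("scene");q=read_camera("side");robot
f=lambda x,y,ox,oy,cx,cy:((x-ox+.5)/5-.5+cx,(y-oy+.5)/5-.5+cy)
B=np.array([onz(p,f(x,y,0,0,200,220),.036) for x,y in((35,137),(45,207),(740,103),(722,36))])
print("batten",B[:,:2].round(4).tolist(),B.mean(0))
for i in range(4): print(round(np.linalg.norm(B[i]-B[(i+1)%4]),4),end=" ")
d=(B[2]+B[3]-B[0]-B[1])[:2];print("yaw of y axis",np.degrees(np.arctan2(d[1],d[0])))
P=onz(p,f(449,107,0,0,200,220),.041);print("pin",P)
d/=np.linalg.norm(d);c=B.mean(0)[:2];e=P[:2]-c;print("pin in panel x,y",e@[d[1],-d[0]],e@d)
for pp,C,o in((p,((42,320),(243,297),(270,388),(66,414)),(0,225,370,165)),(q,((612,276),(752,330),(613,572),(463,508)),(400,225,190,290))):
    J=np.array([onz(pp,f(x,y,*o),.027) for x,y in C])[:,:2]
    L=[np.linalg.norm(J[i]-J[(i+1)%4]).round(4) for i in range(4)]
    print("jig",J.mean(0),L, [np.degrees(np.arctan2(*(J[(i+1)%4]-J[i])[::-1])).round(1) for i in range(4)])
# side-view grip projected
print(proj(q,(.39,.313,.069)),proj(p,(.39,.313,.069)))
```

```text
batten [[0.614, -0.2256], [0.6558, -0.215], [0.571, 0.1526], [0.529, 0.1433]] [ 0.5924756  -0.03616811  0.036     ]
0.0431 0.3773 0.043 0.3786 yaw of y axis 102.98191714023874
pin [ 0.58551908 -0.00454904  0.041     ]
pin in panel x,y 0.0003242949190507844 0.032373660632378634
jig [0.39053378 0.30922331] [np.float64(0.1209), np.float64(0.0651), np.float64(0.1204), np.float64(0.0664)] [np.float64(101.3), np.float64(8.9), np.float64(-78.1), np.float64(-170.6)]
jig [0.38885143 0.30881125] [np.float64(0.066), np.float64(0.1192), np.float64(0.0652), np.float64(0.1198)] [np.float64(-169.2), np.float64(101.8), np.float64(11.3), np.float64(-77.8)]
[228.7099565  315.90005764] [404.86698179 181.78572976]
```

```bash
cat >> h.py <<'E'
from scipy.spatial.transform import Rotation as Ro
def rows(p0,y0,p1,y1,n):
    # straight rows, tool pointing down; shift along tool axes at start of each row
    p0,p1=np.array(p0),np.array(p1);T=[];d=(p1-p0)/n;w=(y1-y0)/n;tr=0
    for i in range(n):
        R=Ro.from_euler("xyz",[np.pi,0,y0+w*i]).as_matrix();T.append((R.T@d).round(4).tolist())
    print(T,"\nturn z per row",round(-w,4))
E
python3 - <<'E'
from h import *
s=robot.observe();print(s["time"])
rows(s["tool_pos"],-1.276,(.45,-.15,.245),.024,10)
rows((.45,-.15,.245),.024,(.39,.309,.15),.195,10)
E
```

```text
1.9
[[-0.0251, -0.0387, 0.0001], [-0.0198, -0.0416, 0.0001], [-0.0143, -0.0438, 0.0001], [-0.0085, -0.0453, 0.0001], [-0.0025, -0.046, 0.0001], [0.0035, -0.046, 0.0001], [0.0094, -0.0451, 0.0001], [0.0152, -0.0435, 0.0001], [0.0207, -0.0412, 0.0001], [0.0258, -0.0382, 0.0001]] 
turn z per row -0.13
[[-0.0049, -0.046, 0.0095], [-0.0041, -0.0461, 0.0095], [-0.0033, -0.0462, 0.0095], [-0.0025, -0.0462, 0.0095], [-0.0017, -0.0463, 0.0095], [-0.0009, -0.0463, 0.0095], [-0.0002, -0.0463, 0.0095], [0.0006, -0.0463, 0.0095], [0.0014, -0.0463, 0.0095], [0.0022, -0.0462, 0.0095]] 
turn z per row -0.0171
```

>>> carry_out(translation=[[-0.025,-0.039,0],[-0.02,-0.042,0],[-0.014,-0.044,0],[-0.009,-0.045,0],[-0.003,-0.046,0],[0.004,-0.046,0],[0.009,-0.045,0],[0.015,-0.044,0],[0.021,-0.041,0],[0.026,-0.038,0]], turn=[[0,0,-0.13],[0,0,-0.13],[0,0,-0.13],[0,0,-0.13],[0,0,-0.13],[0,0,-0.13],[0,0,-0.13],[0,0,-0.13],[0,0,-0.13],[0,0,-0.13]], gripper=[-0.2,-0.2,-0.2,-0.2,-0.2,-0.2,-0.2,-0.2,-0.2,-0.2])

```text
time: 2.9
tool_pos: [0.4514, -0.1479, 0.2458]
tool_rot: [3.141, -0.001, 0.029]
contact_force: [0.4, -0.9, -0.4]
opening: 0.0552
```

>>> carry_out(translation=[[-0.005,-0.046,0.0095],[-0.004,-0.046,0.0095],[-0.003,-0.046,0.0095],[-0.003,-0.046,0.0095],[-0.002,-0.046,0.0095],[-0.001,-0.046,0.0095],[0,-0.046,0.0095],[0,-0.046,0.0095],[0.001,-0.046,0.0095],[0.002,-0.046,0.0095]], turn=[[0,0,-0.017],[0,0,-0.017],[0,0,-0.017],[0,0,-0.017],[0,0,-0.017],[0,0,-0.017],[0,0,-0.017],[0,0,-0.017],[0,0,-0.017],[0,0,-0.017]], gripper=[-0.2,-0.2,-0.2,-0.2,-0.2,-0.2,-0.2,-0.2,-0.2,-0.2])

```text
time: 3.9
tool_pos: [0.3887, 0.309, 0.1503]
tool_rot: [-3.142, -0.001, 0.195]
contact_force: [1.0, 1.2, -0.4]
opening: 0.0551
```

Run:
```python
from h import *
p=read_camera("wrist");save(p,"w1");s=robot.observe();print(s["time"],s["tool_pos"],s["tool_rot"],s["opening"],p["fx"])
for z in(.027,.069): print(z,proj(p,(.3897,.309,z),True))
for n in("jig","jig_grip"):
    for r in nets.tip_of(p,n)[:3]:print(n,r["score"],r["pixel"],onz(p,r["pixel"],.0 if n=="jig" else .05,True))
```

```text
3.95 [0.38724504 0.3143481  0.14900873] [-3.13849155e+00  6.43373759e-05  1.98134552e-01] 0.055167936601212296 325.19226210127806
0.027 [277.48915579 206.70617413]
0.069 [277.78618322 221.15339166]
jig 0.87 [276.7, 197.7] [0.38879816 0.31054656 0.        ]
jig 0.76 [118.8, 206.7] [0.23613273 0.27198825 0.        ]
jig_grip 0.97 [274.6, 214.3] [0.38746251 0.30834425 0.05      ]
jig_grip 0.91 [96.2, 227.6] [0.23850831 0.26628942 0.05      ]
```

View pics/w1.png

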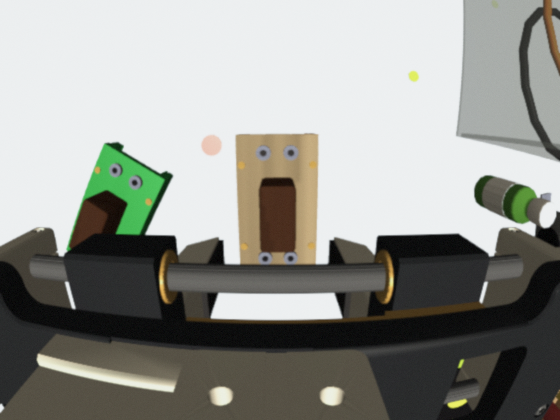

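The wrist view shows the bare-wood jig upright and in line between the fingers, plate (236–318, 133–265) and grip block (260–296, 178–252). The green look-alike stands clear at (115,200).

>>> carry_out(translation=[[0,0,0.025],[0,0,0.025],[0,0,0.015],[0,0,0],[0,0,0],[0,0,0]], turn=[[0,0,0],[0,0,0],[0,0,0],[0,0,0],[0,0,0],[0,0,0]], gripper=[-0.2,-0.2,-0.2,-0.2,-0.2,-0.2])

```text
time: 4.65
tool_pos: [0.3901, 0.307, 0.0866]
tool_rot: [-3.141, -0.002, 0.193]
contact_force: [-0.1, -0.1, 0.2]
opening: 0.0553
```

>>> carry_out(translation=[[0,-0.002,0.015],[0,0,0.0125],[0,0,0.009],[0,0,0],[0,0,0],[0,0,0],[0,0,0],[0,0,0],[0,0,0],[0,0,0]], turn=[[0,0,0],[0,0,0],[0,0,0],[0,0,0],[0,0,0],[0,0,0],[0,0,0],[0,0,0],[0,0,0],[0,0,0]], gripper=[-0.2,-0.2,-0.2,-0.2,-0.2,1,1,1,1,1], squeeze=35)

```text
time: 5.65
tool_pos: [0.3892, 0.3091, 0.0492]
tool_rot: [-3.141, -0.001, 0.194]
contact_force: [1.5, 0.0, 1.0]
opening: 0.0256
```

Run:
```python
from h import *
rows((.3892,.3091,.2),.194,(.605,-.09,.2),.2264,10)
```

```text
[[0.0135, 0.0433, 0.0], [0.0133, 0.0434, 0.0], [0.0132, 0.0434, 0.0], [0.0131, 0.0435, 0.0], [0.0129, 0.0435, 0.0], [0.0128, 0.0435, 0.0], [0.0126, 0.0436, 0.0], [0.0125, 0.0436, 0.0], [0.0124, 0.0437, 0.0], [0.0122, 0.0437, 0.0]] 
turn z per row -0.0032
```

>>> carry_out(translation=[[0,0,-0.01],[0,0,-0.025],[0,0,-0.035],[0,0,-0.035],[0,0,-0.03],[0,0,-0.016],[0,0,0]], turn=[[0,0,0],[0,0,0],[0,0,0],[0,0,0],[0,0,0],[0,0,0],[0,0,0]], gripper=[1,1,1,1,1,1,1], squeeze=35)

```text
time: 6.35
tool_pos: [0.3896, 0.3095, 0.2025]
tool_rot: [-3.14, -0.004, 0.194]
contact_force: [0.1, 0.1, -3.5]
opening: 0.0258
```

>>> carry_out(translation=[[0.007,0.022,0],[0.013,0.043,0],[0.013,0.043,0],[0.013,0.044,0],[0.013,0.044,0],[0.013,0.044,0],[0.013,0.044,0],[0.013,0.044,0],[0.013,0.044,0],[0.012,0.04,0]], turn=[[0,0,0],[0,0,-0.004],[0,0,-0.004],[0,0,-0.004],[0,0,-0.004],[0,0,-0.004],[0,0,-0.004],[0,0,-0.004],[0,0,-0.004],[0,0,0]], gripper=[1,1,1,1,1,1,1,1,1,1])

```text
time: 7.35
tool_pos: [0.5945, -0.0704, 0.1981]
tool_rot: [-3.14, 0.003, 0.225]
contact_force: [0.5, 0.4, -3.5]
opening: 0.0258
```

>>> carry_out(translation=[[0.006,0.02,0],[0,0,0],[0,0,0],[0,0,0],[0,0,0]], turn=[[0,0,0],[0,0,0],[0,0,0],[0,0,0],[0,0,0]], gripper=[1,1,1,1,1])

```text
time: 7.85
tool_pos: [0.6045, -0.0854, 0.1998]
tool_rot: [-3.141, 0.001, 0.227]
contact_force: [-0.3, 0.5, -3.8]
opening: 0.0256
```

Run:
```python
from h import *
p=read_camera("wrist");s=robot.observe();print(s["time"],s["tool_pos"],s["tool_rot"],s["opening"])
R=Ro.from_euler("xyz",s["tool_rot"]).as_matrix()
J=lambda x,y,z: s["tool_pos"]+R@np.array([x,-y,-(z-.0495)])
for l,X in dict(fl=J(-.0335,.06,.027),fr=J(.0335,.06,.027),pin=np.array([.5855,-.0045,.041])).items(): print(l,proj(p,X,True).round(1))
save(p,"w2")
cv2.imwrite("pics/w2c.png",cv2.resize(p["img"][60:280,150:410,::-1],None,fx=3,fy=2.7*3/2.7,interpolation=cv2.INTER_CUBIC)[:600])
```

```text
7.9 [ 0.60464676 -0.08549359  0.20001014] [-3.14140688e+00  3.45310374e-04  2.27422479e-01] 0.025611292618108277
fl [210.1 139.3]
fr [344.  139.4]
pin [276.3 107.8]
```

View pics/w2c.png

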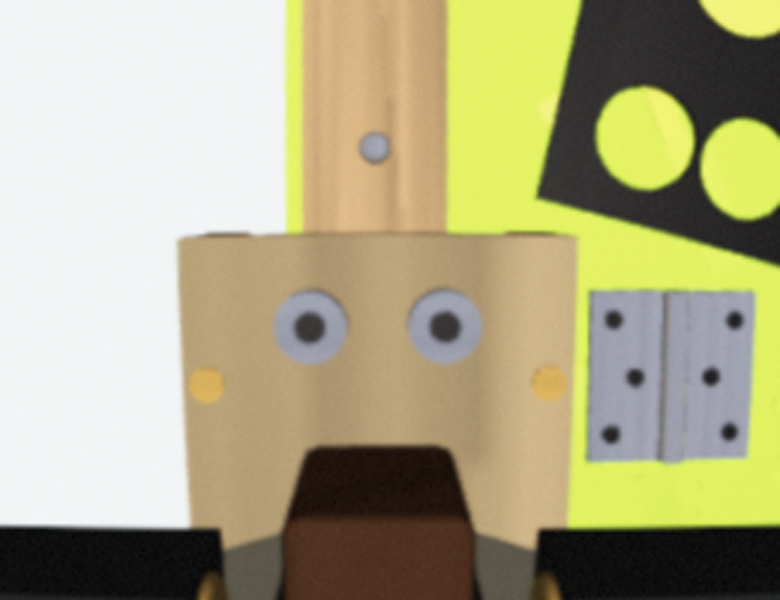

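```bash
cat > m.py <<'E'
from h import *
def measure(p,s,pinpx,fl,fr,ztop=.041):
    R=Ro.from_euler("xyz",s["tool_rot"]).as_matrix()
    zp=s["tool_pos"][2]-.0225
    a,b=onz(p,fl,zp,True),onz(p,fr,zp,True);P=onz(p,pinpx,ztop,True)
    w=(b-a)[:2];print("width",np.linalg.norm(w),"yaw jig",np.arctan2(w[1],w[0]))
    yaw=.2266;xh=np.array([np.cos(yaw),np.sin(yaw)]);yh=np.array([-xh[1],xh[0]])
    c=((a+b)/2)[:2]-.06*yh
    print("jig centre",c,"minus tcp in panel axes",(c-s["tool_pos"][:2])@xh,(c-s["tool_pos"][:2])@yh)
    print("pin",P,"pin-jig in panel axes",(P[:2]-c)@xh,(P[:2]-c)@yh)
E
python3 - <<'E'
from m import *
g=lambda x,y:((x+.5)/3-.5+150,(y+.5)/3-.5+60)
p=read_camera("wrist");s=robot.observe()
measure(p,s,g(374.5,147),g(178,240),g(578,237))
L=[onz(p,g(*k),.036,True)[:2] for k in((302,5),(303,225),(447,5),(446,225))]
for i,j in((1,0),(3,2)): d=L[i-0]-L[j] if 0 else L[j]-L[i]; print("batten yaw",np.arctan2(d[1],d[0])-np.pi/2)
print(np.linalg.norm(L[0]-L[2]),np.linalg.norm(L[1]-L[3]))
E
```

```text
width 0.0667125069602529 yaw jig 0.2346874123087815
jig centre [ 0.60402955 -0.08568799] minus tcp in panel axes -0.0007420384518045924 0.00014609096191433695
pin [ 0.58432424 -0.00574748  0.041     ] pin-jig in panel axes -0.0012416693820081343 0.08232400914514912
batten yaw 0.22977346883859595
batten yaw 0.22446584420962168
0.04452546412513889 0.04415731073316723
```

>>> carry_out(translation=[[-0.001,0,0.02],[0,0,0.03],[0,0,0.03],[0,0,0.01],[0,0,0],[0,0,0],[0,0,0]], turn=[[0,0,0],[0,0,0],[0,0,0],[0,0,0],[0,0,0],[0,0,0],[0,0,0]], gripper=[1,1,1,1,1,1,1])

```text
time: 8.65
tool_pos: [0.6051, -0.087, 0.1119]
tool_rot: [3.14, -0.003, 0.226]
contact_force: [-0.7, 0.1, -3.4]
opening: 0.0255
```

Run:
```python
from h import *
p=read_camera("wrist");s=robot.observe();print(s["time"],s["tool_pos"],s["tool_rot"],s["contact_force"])
cv2.imwrite("pics/w3c.png",cv2.resize(p["img"][40:190,190:370,::-1],None,fx=4,fy=4,interpolation=cv2.INTER_CUBIC))
```

```text
8.7 [ 0.6049881  -0.08704212  0.11176627] [ 3.14000009e+00 -2.75229840e-03  2.26107328e-01] [-0.15632313 -0.08203395 -2.8666276 ]
```

View pics/w3c.png

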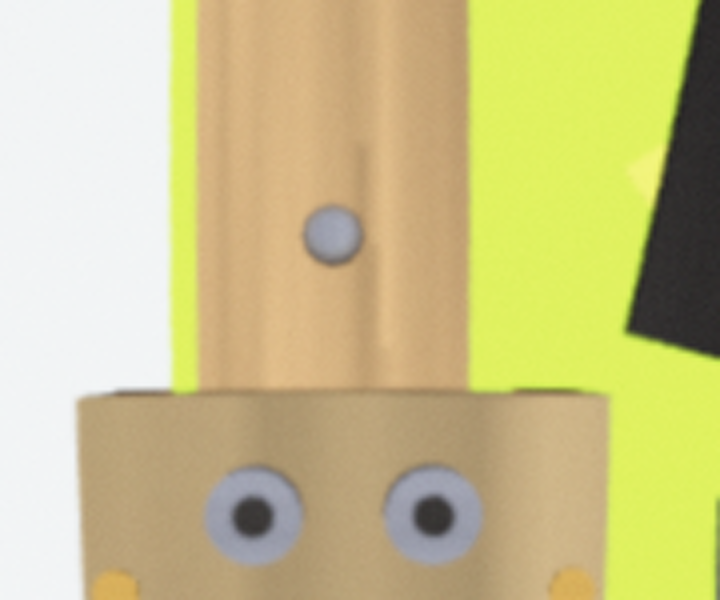

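Run:
```python
from m import *
g=lambda x,y:((x+.5)/4-.5+190,(y+.5)/4-.5+40)
p=read_camera("wrist");s=robot.observe();print(s["time"],s["tool_pos"],s["tool_rot"])
measure(p,s,g(332.5,235),g(78,399),g(608,396))
measure(p,s,g((198+468)/2,235),g(78,399),g(608,396),.036)
```

```text
8.75 [ 0.60481451 -0.08700983  0.11152894] [ 3.14021593e+00 -2.39090738e-03  2.26068698e-01]
width 0.06639115348893071 yaw jig 0.23133286874460593
jig centre [ 0.60438023 -0.08716754] minus tcp in panel axes -0.00045861192477846853 -5.6107065302798755e-05
pin [ 0.58395844 -0.00576871  0.041     ] pin-jig in panel axes -0.0016121941263429404 0.08390601717385632
width 0.06639115348893071 yaw jig 0.23133286874460593
jig centre [ 0.60438023 -0.08716754] minus tcp in panel axes -0.00045861192477846853 -5.6107065302798755e-05
pin [ 0.58390676 -0.0053397   0.036     ] pin-jig in panel axes -0.0015661708327895305 0.08433567244508507
```

>>> carry_out(translation=[[-0.001,-0.02,0],[-0.0005,-0.025,0],[0,-0.009,0],[0,0,0.006],[0,0,0.006],[0,0,0.006],[0,0,0],[0,0,0],[0,0,0]], turn=[[0,0,0],[0,0,0],[0,0,0],[0,0,0],[0,0,0],[0,0,0],[0,0,0],[0,0,0],[0,0,0]], gripper=[1,1,1,1,1,1,1,1,1])

```text
time: 9.65
tool_pos: [0.5907, -0.035, 0.0921]
tool_rot: [3.141, -0.0, 0.225]
contact_force: [1.0, -0.6, -2.7]
opening: 0.0261
```

>>> carry_out(translation=[[0,0,0.004],[0,0,0.004],[0,0,0.004],[0,0,0.002],[0,0,0],[0,0,0]], turn=[[0,0,0],[0,0,0],[0,0,0],[0,0,0],[0,0,0],[0,0,0]], gripper=[1,1,1,1,1,1])

```text
time: 10.25
tool_pos: [0.5905, -0.0346, 0.078]
tool_rot: [3.142, 0.0, 0.226]
contact_force: [-0.1, -0.1, -3.9]
opening: 0.0258
```

>>> carry_out(translation=[[0,0,0.001],[0,0,0.001],[0,0,0.001],[0,0,0.001],[0,0,0],[0,0,0]], turn=[[0,0,0],[0,0,0],[0,0,0],[0,0,0],[0,0,0],[0,0,0]], gripper=[1,1,1,1,1,1])

```text
time: 10.85
tool_pos: [0.5905, -0.0346, 0.0741]
tool_rot: [3.141, -0.0, 0.226]
contact_force: [0.8, 0.7, -2.9]
opening: 0.0255
```

>>> carry_out(translation=[[0,0,0.001],[0,0,0.0005],[0,0,0],[0,0,0]], turn=[[0,0,0],[0,0,0],[0,0,0],[0,0,0]], gripper=[1,1,1,1])

```text
time: 11.25
tool_pos: [0.5906, -0.0346, 0.0735]
tool_rot: [3.141, -0.001, 0.226]
contact_force: [-2.6, 0.2, 5.1]
opening: 0.0259
```

>>> carry_out(translation=[[-0.0003,-0.002,-0.0003],[0,-0.003,0],[0,-0.004,0],[0,-0.004,0],[0,-0.004,0],[0,-0.003,0],[0,-0.002,0],[0,0,0],[0,0,0]], turn=[[0,0,0],[0,0,0],[0,0,0],[0,0,0],[0,0,0],[0,0,0],[0,0,0],[0,0,0],[0,0,0]], gripper=[1,1,1,1,1,1,1,1,1])

```text
time: 12.15
tool_pos: [0.5861, -0.013, 0.0735]
tool_rot: [3.141, -0.002, 0.226]
contact_force: [2.0, -2.0, 4.8]
opening: 0.026
```

>>> carry_out(translation=[[0,-0.002,0],[0,-0.002,0],[0,-0.001,0],[0,0,0],[0,0,0]], turn=[[0,0,0],[0,0,0],[0,0,0],[0,0,0],[0,0,0]], gripper=[1,1,1,1,1])

```text
time: 12.65
tool_pos: [0.5834, -0.0078, 0.072]
tool_rot: [-3.14, 0.002, 0.226]
contact_force: [-0.2, 0.5, -3.1]
opening: 0.0253
```

>>> carry_out(translation=[[0,-0.001,0],[0,0,0],[0,0,0]], turn=[[0,0,0],[0,0,0],[0,0,0]], gripper=[1,1,1])

```text
time: 12.95
tool_pos: [0.5837, -0.0073, 0.0727]
tool_rot: [-3.141, 0.001, 0.226]
contact_force: [-0.2, 0.9, -3.8]
opening: 0.026
```

>>> carry_out(translation=[[0,-0.001,0],[0,0,0],[0,0,0]], turn=[[0,0,0],[0,0,0],[0,0,0]], gripper=[1,1,1])

```text
time: 13.25
tool_pos: [0.5837, -0.0064, 0.0728]
tool_rot: [3.141, -0.0, 0.226]
contact_force: [0.6, 0.1, -2.9]
opening: 0.0262
```

>>> carry_out(translation=[[0,0,0.001],[0,0,0.001],[0,0,0.001],[0,0,0],[0,0,0]], turn=[[0,0,0],[0,0,0],[0,0,0],[0,0,0],[0,0,0]], gripper=[1,1,1,1,1])

```text
time: 13.75
tool_pos: [0.5836, -0.0064, 0.0697]
tool_rot: [3.142, 0.0, 0.226]
contact_force: [-0.7, -0.8, -3.6]
opening: 0.0257
```

Free drop below the pin's top, so the hole is on the pin. I keep lowering until it lands on the batten.

>>> carry_out(translation=[[0,0,0.001],[0,0,0.001],[0,0,0.0005],[0,0,0],[0,0,0]], turn=[[0,0,0],[0,0,0],[0,0,0],[0,0,0],[0,0,0]], gripper=[1,1,1,1,1])

```text
time: 14.25
tool_pos: [0.5837, -0.0064, 0.0673]
tool_rot: [3.141, 0.0, 0.226]
contact_force: [-0.8, -0.2, -3.4]
opening: 0.0258
```

>>> carry_out(translation=[[0,0,0.0005],[0,0,0.0005],[0,0,0],[0,0,0]], turn=[[0,0,0],[0,0,0],[0,0,0],[0,0,0]], gripper=[1,1,1,1], squeeze=50)

```text
time: 14.65
tool_pos: [0.5838, -0.0064, 0.0671]
tool_rot: [3.141, -0.001, 0.226]
contact_force: [-3.6, -0.1, 5.3]
opening: 0.026
```

>>> carry_out(translation=[[-0.0003,0,0.0005],[0,0,0.0004],[0,0,0],[0,0,0],[0,0,0]], turn=[[0,0,0],[0,0,0],[0,0,0],[0,0,0],[0,0,0]], gripper=[1,1,1,1,1])

```text
time: 15.15
tool_pos: [0.5838, -0.0064, 0.067]
tool_rot: [3.141, -0.001, 0.226]
contact_force: [-3.7, 0.5, 11.8]
opening: 0.0258
```

>>> carry_out(translation=[[0,0,0.0005],[0,0,0],[0,0,0],[0,0,0],[0,0,0]], turn=[[0,0,0],[0,0,0],[0,0,0],[0,0,0],[0,0,0]], gripper=[1,1,1,1,1])

```text
time: 15.65
tool_pos: [0.5838, -0.0064, 0.067]
tool_rot: [3.141, -0.002, 0.226]
contact_force: [-5.6, -0.0, 14.9]
opening: 0.0256
```

Run:
```python
from h import *
p=read_camera("wrist");s1=read_camera("side");s=robot.observe();print(s["time"],s["tool_pos"],s["tool_rot"],s["contact_force"],s["torque"])
a=cv2.resize(p["img"][40:240,180:380,::-1],None,fx=2,fy=2,interpolation=cv2.INTER_CUBIC)
b=cv2.resize(s1["img"][130:280,180:330,::-1],(400,400),interpolation=cv2.INTER_CUBIC)
cv2.imwrite("pics/end.png",np.hstack([a,b]))
```

```text
15.75 [ 0.58377339 -0.00640354  0.06704454] [ 3.14088841e+00 -1.65881067e-03  2.26088462e-01] [-5.47122699  1.08746109 15.44290378] [ 0.13774425  1.13076509 -0.04634152]
```

View pics/end.png

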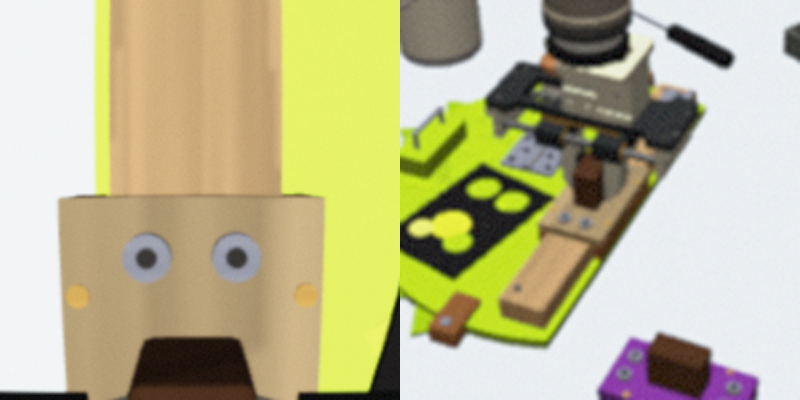

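The wrist view shows the jig's plate lying flush across the batten, corners (58,198) and (325,198) in the crop. The side view shows it astride the batten with nothing else disturbed. The TCP height of 0.067 m is the home height, and the push is about 15 N plus the jig's weight.

```bash
python3 -c "
from cell import robot
print(robot.hand_in()); s=robot.observe(); print(s['time'],s['tool_pos'],s['contact_force'],s['opening'])"
```

```text
the job is handed in; nothing more can be done
None
the job is handed in; nothing more can be done
```

The wooden jig is over the pin and flat on the batten. I handed the job in while still gripping its block and pressing down.

**What I did:** I chose the bare-wood jig over the green and purple look-alikes and gripped it by the block. I set it astride the batten about 30 mm to one side of the pin, on the hinge side. It touched the pin's top at a TCP height of 0.0735 m. I slid it along the batten until the push vanished, lowered it freely about 6 mm, and pressed it home.

**Last checks, at 15.75 s:**

| Check | Reading |
|---|---|
| TCP height | 0.067 m, the expected home height |
| Position along the batten | within 1–2 mm of both camera estimates of the pin |
| Tool in line with the batten | within about 0.001 rad |
| Tool tilt | under 0.002 rad |
| Downward push on the tool | about 15 N, so roughly 18 N on the batten with the jig's weight |
| Grip | 50 N set, opening 26 mm, block held |

- **Sideways force:** a push of about 5.5 N along x remained on the tool. The jig is probably bearing lightly against one side of the batten.
- **Pin estimates:** the two cameras differed by about 2 mm on where the pin is. The free drop below the pin's top showed that the hole is on it.
- **After hand-in:** the robot gave no further readings, so the final second itself is unchecked.

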